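# Pop the console's battery hatch

### The job

Someone left a small metal block lying on the battery hatch of the low readout console. Without grasping or lifting it, push the block sideways with the fingers until it is off the hatch and rests wholly on the flat deck beside it; then press the free front end of the hatch down once with a fingertip until its push-push latch lets go, and back away so that the hatch pops up and stays fully open. Do not push the hatch back down once it has popped, and leave everything else as it is.

Things in the scene. Friction and masses are not known exactly. Their poses are not given: they have to be found in the camera images.
- console: Low aluminium instrument console, 140 (its x) x 200 (its y) x 55 mm high, fixed to the worktop. Origin: centre of its underside; z up; -x is its front (black panel with a screen), facing the robot within 20 degrees. Top at 55 mm. The hatch fills the top from y = +5 to +89 mm, x = -70 mm (free front edge) to +21 mm (hinge), flush with the deck; behind it a 46 mm strip, left of it a 9 mm wall.
- deck_mid (a point): Point on the console's top, in the flat bare deck right of the hatch: at x = -20, y = -47 mm of the console, 55 mm above the worktop. The deck spans y = -100 to +3 mm, x = -70 to +70 mm of the console.
- hatch_press (a point): Point to press, on top of the hatch lid (grey plate, 90 x 84 x 4 mm, thin dark ribs near its front): on its centre line, 15 mm behind the free front edge, 76 mm before the hinge; moves with the lid. At the start flush with the deck (z = 55 mm), latched. Needs about 3 N; the latch lets go after about 6 mm of travel, hard stop at 8 mm. The lid then follows the rising finger and opens by itself in about 2 s.
- hatch (a joint): Angle of the hatch lid, rad, about the hinge at its back: 0 latched shut and flush, negative pressed below flush (stop at -0.11), growing as the front edge swings up; fully open at 1.12 (stop), held there by its spring, front edge about 80 mm above the deck. Pressing an open lid all the way down latches it shut again.
- block: Loose pale metal riser block, 40 (x) x 30 (y) x 19 mm high, 50 to 90 g, dark hole in the middle of its top; at the start it lies flat on the hatch lid, turned up to 30 degrees to the console. Origin: centre of its underside; z up. It slides easily when pushed low on a side.
- ring: Bystander: loose round metal centring ring, 41 mm across, 14 mm high, on the console's strip behind the hatch. Origin: centre of its underside.
- window_cap: Bystander: loose flat round cap, 61 mm across, 13 mm high, black rim and pale top, on the worktop right of the console. Origin: centre of its underside.
- tweezers: Bystander: loose steel tweezers, 126 mm long, lying on the worktop right of the console. Origin: centre of the underside.
- black_cap: Bystander: loose black cap, 48 mm across, 15 mm high, at the right of the worktop. Origin: centre of its underside.
- tape_roll: Bystander: loose pale roll of tape, 59 mm across, 18 mm high, at the right of the worktop. Origin: centre of its underside.
- swab_box: Bystander: loose white box with a blue top, 90 x 45 x 22 mm, at the right of the worktop. Origin: centre of its underside.

How it is judged:
By the outcome, as a careful person would: the job done as asked, in the order asked, and still so for the second after the job is handed in, with the robot touching nothing.
It also fails if it takes over 48 s, if anything falls off the work surface, if the arm or the gripper's body presses on something with over 40 N, if the wrist force passes 120 N, or if a joint passes its speed limit or range.

### The arm

A 6-joint arm with a two-finger parallel gripper is mounted at the origin on a cart in front of the work surface, level with it; the furniture and walls round the work are solid. World frame = base frame: x ahead of the robot, y to its left, z up, the work surface at z = 0. Lengths are in m, angles in rad, forces in N, time in s.
With the tool pointing down it reaches from about 0.35 to 0.875 m from the base axis. Payload 4.2 kg.
Tool frame: the origin (TCP) lies on the front face of the gripper's body, between the roots of the fingers; the fingertips stand 73 mm ahead of it and the grasp point (between the pads) lies 54 mm ahead of it (bot.grip_depth is the distance from the TCP to the grasp point, in m); y points along the fingers, z is the direction in which the jaws open and shut, and the axes are right-handed (so a half turn about y gives the same grasp; the last joint's range is limited). The gripper opens to 85 mm and grips with 20 to 120 N. Pads are 22 mm wide; open, the fingers measure 114 mm over their backs; the gripper's body (76 mm by 85 mm) begins 54 mm behind the grasp point. The pads swing forward as they close: fully open they stand 13 mm farther back than shut.
Start: joints at [1.568, 0.385, 0.008, 0, -1.194, -0.259], TCP at [0.162, 0.604, 0.304] pointing down, gripper open.
Joint ranges: [-3.14, 3.14], [-1.21, 2.06], [-1.07, 1.41], [-3.16, 2.05], [-2.99, -0.16], [-3.1, 3.1]. Speed limits (rad/s): [2.79, 2.79, 3.14, 3.14, 3.14, 3.14].

### API

Orientations are given as a unit quaternion [w, x, y, z].
In Python, from rig import bot, imaging gives the robot as it stands.
- The arm moves only by the tool jog_arm, never from a script. Its argument "steps" is a list of rows, each an object with "linear": the shift along the tool's x, y, z in mm, a list of three; "turn": the turn, a rotation vector about the tool's x, y, z in rad, a list of three. In form: [{"linear": [x, y, z], "turn": [wx, wy, wz]}, ...]. A call has exactly 10 rows; each row is the pose to reach, as a shift and turn from the pose commanded when the call began, along the tool's axes at that moment; what a row does not reach only later rows make up. A row lasts 1/8 s, in which the tool goes at most 62.5 mm and 10.7 degrees, less where a joint would pass 70% of its speed; a pose out of reach is approached as far as the arm can. A call with a gripper value outside its range is refused whole. "hand" is the gripper command: -1 is shut, 1 is fully open, values between are in proportion, set as the call begins (left out, the last holds). The fingers move at their own pace and stop on an object; "grip_force" is the grip in N (left out, the last holds). Time passes only in rows, so rows that repeat a pose let the fingers close, or fill a call up. It gives the time, the measured TCP pose, the force and the opening at its end, in the units of the state.
- bot.read_state(): the state, without advancing time (a new reading comes with each control period).
- imaging.grab_frame(name): name is "side" or "top" or "wrist"; returns the picture (480x640x3 uint8, red, green, blue); there is no depth.
- imaging.camera_model(name): a dict with "fx", "fy", "cx", "cy" (pixels), "position" and "rotation" of the camera in the world. Camera axes: x right, y down, z forward; pixel columns grow to the right and rows downward; lengths in m; the calibration is good to about 2 mm. The wrist camera is an equidistant fisheye: a pixel r from the principal point sees the ray r / f radians off the axis. A picture is of the moment at which its call begins: read the wrist's pose just before it. camera_model takes no time and is no camera call; for the wrist camera it gives the pose at the moment of the call.
- bot.finish_job(): hands the job in, once; it reports no verdict.
The state is a dict: "t": time; "q": joint angles; "qd": joint speeds; "tau": joint torques, N m; "position": TCP position; "eef_rot": TCP orientation; "ft_force": force on the tool from outside, world axes, zero at the start; "torque": the same for the moment, N m; "grip_width": finger opening in m.
Only numpy, scipy, OpenCV 4.12 (cv2) and the standard library are available. Lean on these libraries where they do the work, as an engineer would, in place of code of your own. Each camera call takes 0.05 s, during which the arm holds its last target. There are 200 camera calls.

## Working session

There is one attempt and no reset: what is moved stays moved. The work goes in short steps, Python scripts to look and compute and a tool call to move; the robot and the scene stay as the last step left them, time stands still between calls to the robot, and variables do not carry over. Pictures are saved under pics/ and viewed, on a budget of 10 in all, crops included, one or two more only if the job needs it, and the job is handed in when it is done.

Besides the shell and the picture viewer there is one more tool, called as a command line: name --argument value ..., lists and objects as JSON in quotes. jog_arm: Moves the arm, as the interface text tells. Its arguments: {"type":"object","properties":{"steps":{"type":"array","items":{"type":"object","properties":{"linear":{"type":"array","items":{"type":"number"}},"turn":{"type":"array","items":{"type":"number"}}}}},"hand":{"type":"number"},"grip_force":{"type":"number"}},"required":["steps"]}

```bash
mkdir -p pics; ls; python3 - <<'E'
from rig import bot, imaging
import cv2,numpy as np
s=bot.read_state(); print(s['t'],s['position'],s['eef_rot'],s['grip_width'])
for n in("top","side"):
    f=imaging.grab_frame(n); cv2.imwrite(f'pics/{n}0.png',f[...,::-1]); print(n,imaging.camera_model(n))
E
```

```text
pics
0.0 [0.16162376 0.60328327 0.30281692] [ 0.09241498 -0.09229177 -0.70027133  0.70182745] 0.08570283885214874
top {'fx': 543.617281887341, 'fy': 543.617281887341, 'cx': 318.9805089158909, 'cy': 240.21955935602722, 'position': array([ 0.36267612, -0.05667544,  1.32972724]), 'rotation': array([ 0.03770697, -0.70234421,  0.71011847, -0.0319773 ])}
side {'fx': 434.2016783888079, 'fy': 434.2016783888079, 'cx': 324.75498405874566, 'cy': 249.2325937236711, 'position': array([0.42955401, 0.83920087, 0.57524218]), 'rotation': array([ 0.01508644, -0.02291706,  0.86152414, -0.50697472])}
```

View pics/top0.png

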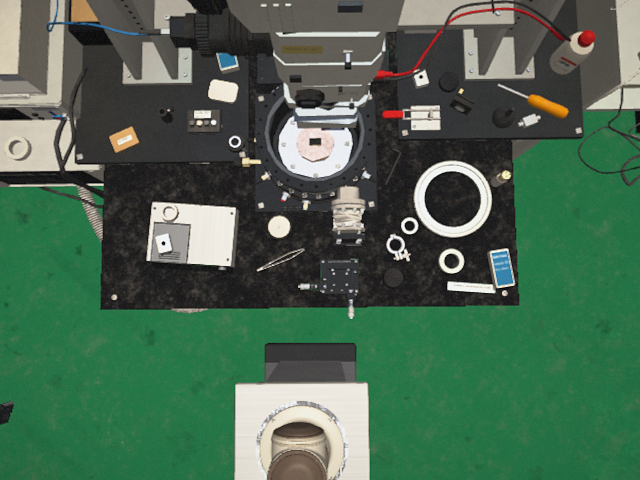

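View pics/side0.png

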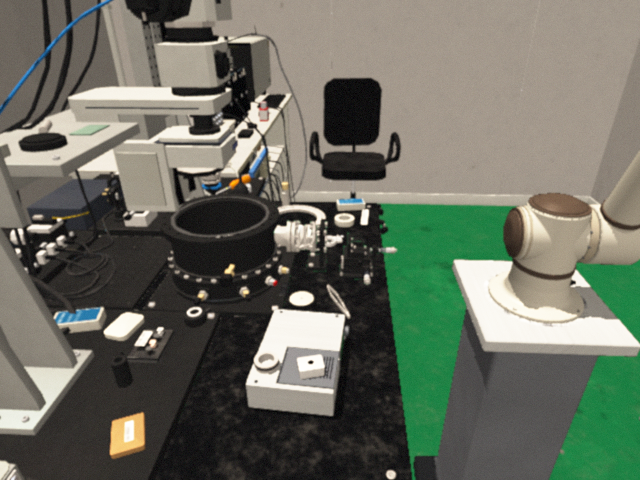

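The top view shows the console's top at about (150-238, 203-267), the hatch at (152-188, 222-264), the block at about (164, 243) and the ring at (170, 213). In the side view the block is at about (312, 367). Next I'll measure these.

```bash
cat > h.py <<'E'
import numpy as np,cv2
from scipy.spatial.transform import Rotation as R
from rig import bot,imaging
def rot(q): return R.from_quat(np.roll(q,-1)).as_matrix()
def proj(n,P):
    c=imaging.camera_model(n); p=(np.atleast_2d(P)-c['position'])@rot(c['rotation'])
    return np.c_[c['fx']*p[:,0]/p[:,2]+c['cx'],c['fy']*p[:,1]/p[:,2]+c['cy']]
def cast(n,uv,z,c=None):
    c=c or imaging.camera_model(n); uv=np.atleast_2d(uv).astype(float)
    d=np.c_[(uv[:,0]-c['cx'])/c['fx'],(uv[:,1]-c['cy'])/c['fy'],np.ones(len(uv))]
    if n=='wrist':
        r=np.hypot(d[:,0],d[:,1])+1e-12; d=np.c_[d[:,:2]*(np.sin(r)/r)[:,None],np.cos(r)]
    d=d@rot(c['rotation']).T
    return c['position']+d*((z-c['position'][2])/d[:,2])[:,None]
E
python3 - <<'E'
from h import *
print(proj('top',[[0,0,0],[.16,.6,.3]]),proj('side',[[0,0,0],[.16,.6,.3]]))
f=cv2.imread('pics/top0.png')[190:285,135:255]
g=cv2.resize(f,None,fx=6,fy=6,interpolation=cv2.INTER_CUBIC);cv2.imwrite('pics/c1.png',g[:, :720])
s=bot.read_state(); print(rot(s['eef_rot']).round(3)); print(imaging.camera_model('wrist'))
cv2.imwrite('pics/w0.png',imaging.grab_frame('wrist')[...,::-1])
E
```

```text
[[301.52711145 448.03562967]
 [-28.59748296 407.37019155]] [[533.59565398 295.84945089]
 [698.09779029 422.2524467 ]]
[[-0.966 -0.    -0.259]
 [ 0.259 -0.002 -0.966]
 [-0.    -1.     0.002]]
{'fx': 371.64829954431775, 'fy': 371.64829954431775, 'cx': 313.9531772246185, 'cy': 235.89613550918097, 'position': array([0.23514805, 0.58265532, 0.37305879]), 'rotation': array([-0.09375564, -0.60200705,  0.78376756,  0.12044004])}
```

View pics/c1.png

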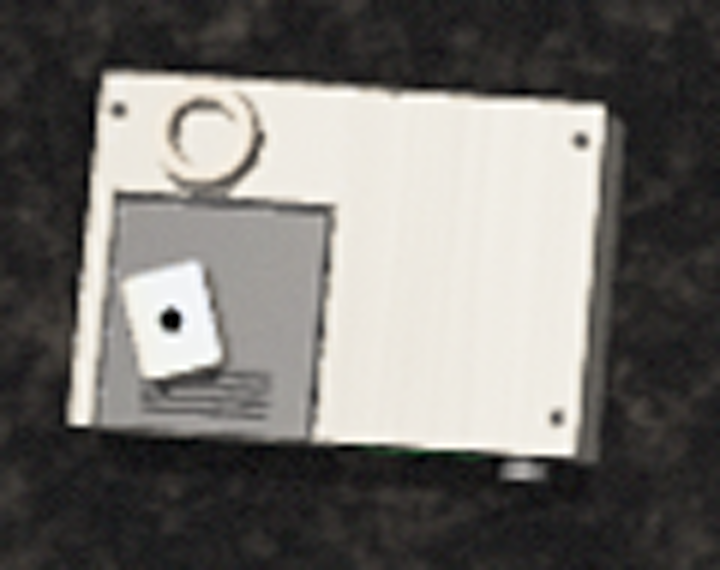

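View pics/w0.png

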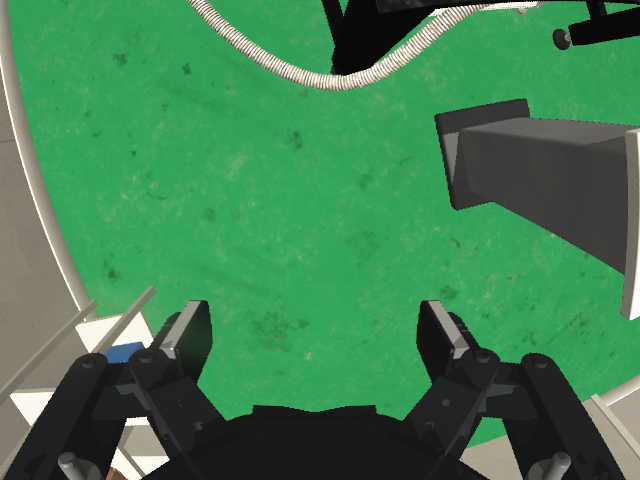

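In the crop, the deck corners are at (103,72), (607,103), (580,458) and (68,427). The hatch corners are at (115,193), (333,207), (313,440) and (95,428). The block's top corners are at (122,280), (198,259), (222,360) and (148,382), with the hole at (170,319). The wrist view shows only floor and the fingers.

```bash
cat >> h.py <<'E'
def rigid(A,B):  # console xy -> world xy
    a,b=A-A.mean(0),B-B.mean(0)
    th=np.arctan2((a[:,0]*b[:,1]-a[:,1]*b[:,0]).sum(),(a*b).sum())
    M=np.array([[np.cos(th),-np.sin(th)],[np.sin(th),np.cos(th)]]); return th,M,B.mean(0)-M@A.mean(0)
E
python3 - <<'E'
from h import *
px=lambda L:(np.array(L)+.5)/6-.5+[135,190]
W=cast('top',px([(103,72),(607,103),(580,458),(68,427),(115,193),(333,207),(313,440),(95,428)]),.055)[:,:2]
A=np.array([(70,100),(70,-100),(-70,-100),(-70,100),(21,89),(21,5),(-70,5),(-70,89)])/1e3
th,M,t=rigid(A,W); print('console',t,np.degrees(th)); print(((A@M.T+t-W)*1e3).round(1))
B=cast('top',px([(122,280),(198,259),(222,360),(148,382),(170,319)]),.074)[:,:2]
bc=(B-t)@M; print('block in console mm',(bc*1e3).round(1),'world',B.mean(0))
e=B[2]-B[1]; print('long axis angle console',np.degrees(np.arctan2(*(bc[1]-bc[2])[::-1])),np.linalg.norm(e),np.linalg.norm(B[1]-B[0]))
r=cast('top',px([(213,138)]),.069)[:,:2]; print('ring',((r-t)@M*1e3).round(1))
for p in [(-.02,-.047),(-.055,.047)]: print(p,M@p+t)
np.savez('c.npz',th=th,M=M,t=t)
E
```

```text
console [0.50839088 0.2553048 ] -4.222664282132352
[[-0.2 -0.1]
 [-0.1  0.7]
 [ 0.7  1. ]
 [ 1.  -0.7]
 [-1.4 -1.7]
 [-1.   0.9]
 [ 0.2  0.9]
 [ 0.7 -1.1]]
block in console mm [[-13.6  78.8]
 [ -3.6  50. ]
 [-42.2  37.1]
 [-52.5  65. ]
 [-27.6  58.7]] world [0.4848008 0.3151332]
long axis angle console 18.412055037755753 0.04070439536733473 0.03046602303003808
ring [[44.7 49.9]]
(-0.02, -0.047) [0.48498444 0.20990504]
(-0.055, 0.047) [0.45700092 0.30622701]
```

jog_arm --steps '[{"linear": [-43,8,16],"turn": [0,0.155,0]},{"linear": [-86,18,33],"turn": [0,0.31,0]},{"linear": [-129,30,50],"turn": [0,0.465,0]},{"linear": [-172,42,67],"turn": [0,0.62,0]},{"linear": [-215,54,84],"turn": [0,0.775,0]},{"linear": [-258,66,101],"turn": [0,0.93,0]},{"linear": [-301,78,118],"turn": [0,1.085,0]},{"linear": [-344,90,134],"turn": [0,1.24,0]},{"linear": [-382,103,148],"turn": [0,1.382,0]},{"linear": [-382,103,148],"turn": [0,1.382,0]}]' --hand -0.5 --grip_force 20

```text
t: 1.4
position: [0.4937, 0.3596, 0.199]
eef_rot: [-0.519, 0.519, 0.479, -0.482]
ft_force: [-1.0, 0.0, -0.4]
grip_width: 0.0217
```

```bash
cat >> h.py <<'E'
def where():
    c=np.load('c.npz'); s=bot.read_state(); m=rot(s['eef_rot'])
    print('t',s['t'],'tcp console',((s['position'][:2]-c['t'])@c['M']*1e3).round(1),'z',s['position'][2],'w',s['grip_width'],'f',s['ft_force'].round(1))
    C=np.eye(3);C[:2,:2]=c['M'];print((C.T@m).round(3))
    return s
E
python3 - <<'E'
from h import *
where()
for n in('wrist','side'):cv2.imwrite(f'pics/{n}1.png',imaging.grab_frame(n)[...,::-1])
a=cv2.imread('pics/side1.png')[180:480,200:500]; b=cv2.imread('pics/wrist1.png')
cv2.imwrite('pics/m1.png',np.hstack([cv2.resize(a,(400,400)),cv2.resize(b,(400,300))[[*range(300)]+[299]*100]]))
E
```

```text
t 1.4 tcp console [-22.4 102.9] z 0.19900942919475292 w 0.02167793397971281 f [-1.   0.  -0.4]
[[ 0.004 -0.002 -1.   ]
 [ 1.    -0.003  0.004]
 [-0.003 -1.     0.002]]
```

View pics/m1.png

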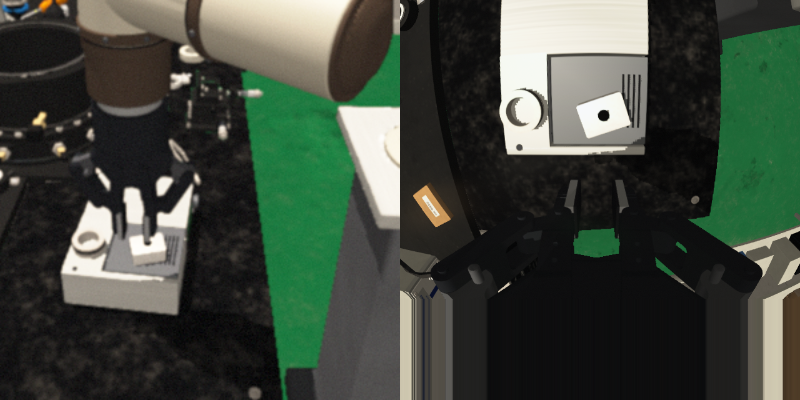

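The side view shows the gripper beyond the block's left side. The wrist view shows the block near (604,116) on the hatch, with the fingertip ends near (573,180) and (619,180) in the montage. From those I'll estimate how far ahead the tips stand.

```bash
python3 - <<'E'
from h import *
s=bot.read_state(); m=rot(s['eef_rot']); c=imaging.camera_model('wrist')
for u,v in [(568,179),(579,179),(613,179),(623,179)]:
    w=(u-400)*1.6,v*1.6
    for z in(.11,.12,.13,.14):
        p=(cast('wrist',[w],z,c)[0]-s['position'])@m*1e3; print(u,z,p.round(0))
print(((c['position']-s['position'])@m*1e3).round(0))
E
```

```text
568 0.11 [ -2.  91. -21.]
568 0.12 [ -7.  81. -19.]
568 0.13 [-11.  71. -18.]
568 0.14 [-16.  61. -17.]
579 0.11 [ -2.  91. -12.]
579 0.12 [ -7.  81. -11.]
579 0.13 [-11.  71. -10.]
579 0.14 [-16.  61. -10.]
613 0.11 [-2. 91. 14.]
613 0.12 [-7. 81. 13.]
613 0.13 [-11.  71.  12.]
613 0.14 [-16.  61.  11.]
623 0.11 [-2. 91. 22.]
623 0.12 [-7. 81. 20.]
623 0.13 [-11.  71.  19.]
623 0.14 [-16.  61.  18.]
[-78. -70.   1.]
```

jog_arm --steps '[{"linear": [0,25,1],"turn": [0,0,0]},{"linear": [0,50,3],"turn": [0,0,0]},{"linear": [0,66,3],"turn": [0,0,0]},{"linear": [0,66,3],"turn": [0,0,0]},{"linear": [-7,66,3],"turn": [0,0,0]},{"linear": [-14,66,3],"turn": [0,0,0]},{"linear": [-21,66,3],"turn": [0,0,0]},{"linear": [-29,66,3],"turn": [0,0,0]},{"linear": [-37,66,3],"turn": [0,0,0]},{"linear": [-45,66,3],"turn": [0,0,0]}]'

```text
t: 2.75
position: [0.4862, 0.3168, 0.1351]
eef_rot: [0.518, -0.518, -0.482, 0.481]
ft_force: [0.9, 0.9, 1.3]
grip_width: 0.0215
```

```bash
python3 - <<'E'
from h import *
where()
cv2.imwrite('pics/w2.png',imaging.grab_frame('wrist')[...,::-1])
E
```

```text
t 2.75 tcp console [-26.6  59.7] z 0.13513827390308059 w 0.021470743821712462 f [0.9 0.9 1.3]
[[-0.001  0.    -1.   ]
 [ 1.     0.001 -0.001]
 [ 0.001 -1.    -0.   ]]
```

View pics/w2.png

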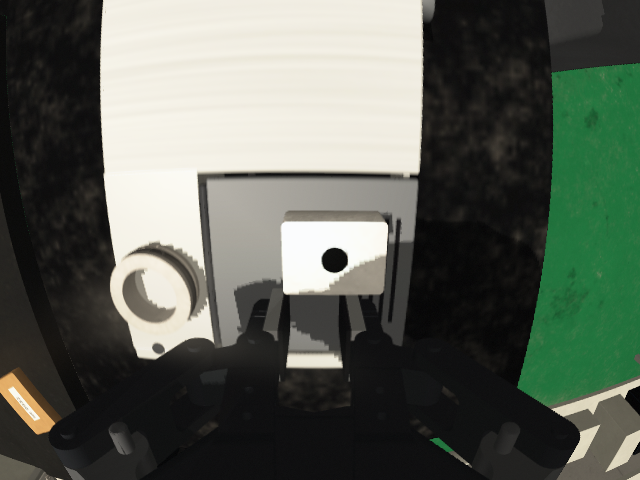

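The wrist view shows the block squared up against both fingertips, hole at (334,260), still on the hatch. I'll keep pushing onto the deck.

jog_arm --steps '[{"linear": [-9,0,0],"turn": [0,0,0]},{"linear": [-18,0,0],"turn": [0,0,0]},{"linear": [-27,0,0],"turn": [0,0,0]},{"linear": [-36,0,0],"turn": [0,0,0]},{"linear": [-45,0,0],"turn": [0,0,0]},{"linear": [-54,0,0],"turn": [0,0,0]},{"linear": [-63,0,0],"turn": [0,0,0]},{"linear": [-71,0,0],"turn": [0,0,0]},{"linear": [-76,0,0],"turn": [0,0,0]},{"linear": [-79,0,0],"turn": [0,0,0]}]'

```text
t: 4.05
position: [0.4803, 0.238, 0.1349]
eef_rot: [0.518, -0.518, -0.481, 0.481]
ft_force: [-0.4, 0.4, -0.2]
grip_width: 0.0214
```

```bash
python3 - <<'E'
from h import *
where()
cv2.imwrite('pics/w3.png',imaging.grab_frame('wrist')[...,::-1])
E
```

```text
t 4.05 tcp console [-26.7 -19.3] z 0.13485916600899545 w 0.02135930955139242 f [-0.4  0.4 -0.2]
[[-0.001 -0.    -1.   ]
 [ 1.    -0.    -0.001]
 [-0.    -1.     0.   ]]
```

View pics/w3.png

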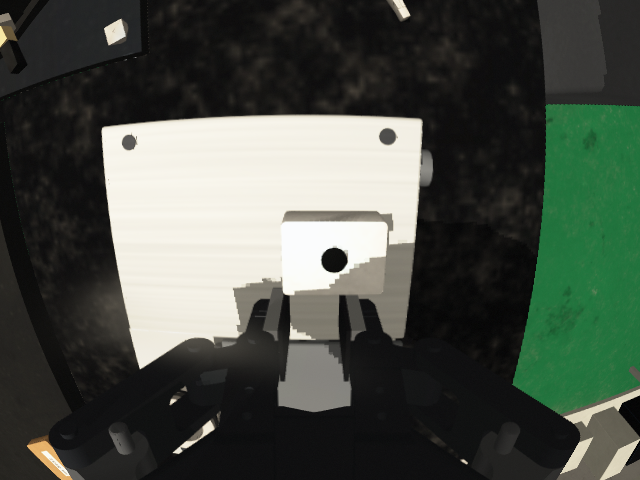

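The block lies wholly on the flat deck (hole at (334,260), hatch out of its way). Next I'll back off, rise, close the fingers and go over the press point.

jog_arm --steps '[{"linear": [8,0,0],"turn": [0,0,0]},{"linear": [20,-4,0],"turn": [0,0,0]},{"linear": [32,-16,6],"turn": [0,0,0]},{"linear": [44,-28,14],"turn": [0,0,0]},{"linear": [56,-36,22],"turn": [0,0,0]},{"linear": [66,-36,28],"turn": [0,0,0]},{"linear": [66,-36,28],"turn": [0,0,0]},{"linear": [66,-36,28],"turn": [0,0,0]},{"linear": [66,-36,28],"turn": [0,0,0]},{"linear": [66,-36,28],"turn": [0,0,0]}]' --hand -1

```text
t: 5.35
position: [0.4574, 0.3059, 0.1707]
eef_rot: [-0.518, 0.518, 0.481, -0.481]
ft_force: [-0.5, -0.3, -0.1]
grip_width: -0.0002
```

```bash
python3 - <<'E'
from h import *
where()
a=imaging.grab_frame('wrist')[...,::-1];b=imaging.grab_frame('side')[...,::-1]
cv2.imwrite('pics/m4.png',np.hstack([cv2.resize(b[250:450,200:400],(400,400)),cv2.resize(a[100:480,130:510],(400,400))]))
E
```

```text
t 5.35 tcp console [-54.6  46.7] z 0.1706929470767986 w -0.00019453052352511572 f [-0.5 -0.3 -0.1]
[[-0. -0. -1.]
 [ 1. -0. -0.]
 [-0. -1.  0.]]
```

View pics/m4.png

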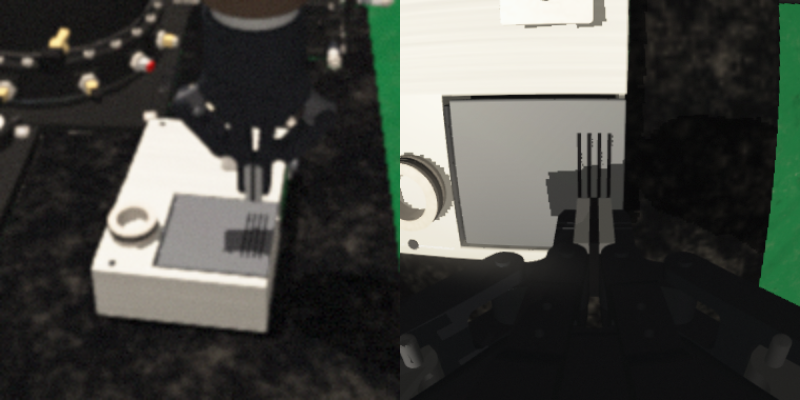

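The hatch is clear and flush, and the closed fingers are over the ribs near its front. I'll press it down in stages, watching the force.

jog_arm --steps '[{"linear": [0,15,0],"turn": [0,0,0]},{"linear": [0,29,0],"turn": [0,0,0]},{"linear": [0,36,0],"turn": [0,0,0]},{"linear": [0,40,0],"turn": [0,0,0]},{"linear": [0,42,0],"turn": [0,0,0]},{"linear": [0,43,0],"turn": [0,0,0]},{"linear": [0,44,0],"turn": [0,0,0]},{"linear": [0,45,0],"turn": [0,0,0]},{"linear": [0,45,0],"turn": [0,0,0]},{"linear": [0,45,0],"turn": [0,0,0]}]'

```text
t: 6.7
position: [0.4573, 0.3064, 0.1261]
eef_rot: [0.518, -0.518, -0.482, 0.481]
ft_force: [-0.6, 0.1, 2.3]
grip_width: -0.0001
```

jog_arm --steps '[{"linear": [0,1,0],"turn": [0,0,0]},{"linear": [0,2,0],"turn": [0,0,0]},{"linear": [0,3,0],"turn": [0,0,0]},{"linear": [0,4,0],"turn": [0,0,0]},{"linear": [0,4.5,0],"turn": [0,0,0]},{"linear": [0,5,0],"turn": [0,0,0]},{"linear": [0,5,0],"turn": [0,0,0]},{"linear": [0,5,0],"turn": [0,0,0]},{"linear": [0,5,0],"turn": [0,0,0]},{"linear": [0,5,0],"turn": [0,0,0]}]'

```text
t: 7.95
position: [0.4574, 0.3063, 0.121]
eef_rot: [-0.518, 0.518, 0.482, -0.481]
ft_force: [0.4, 0.7, 3.2]
grip_width: -0.0
```

jog_arm --steps '[{"linear": [0,0.5,0],"turn": [0,0,0]},{"linear": [0,1,0],"turn": [0,0,0]},{"linear": [0,1.5,0],"turn": [0,0,0]},{"linear": [0,1.5,0],"turn": [0,0,0]},{"linear": [0,1.5,0],"turn": [0,0,0]},{"linear": [0,1.5,0],"turn": [0,0,0]},{"linear": [0,1.5,0],"turn": [0,0,0]},{"linear": [0,1.5,0],"turn": [0,0,0]},{"linear": [0,1.5,0],"turn": [0,0,0]},{"linear": [0,1.5,0],"turn": [0,0,0]}]'

```text
t: 9.2
position: [0.4574, 0.3064, 0.1197]
eef_rot: [-0.518, 0.518, 0.482, -0.481]
ft_force: [-0.5, -0.5, 4.6]
grip_width: 0.0003
```

jog_arm --steps '[{"linear": [0,-10,2],"turn": [0,0,0]},{"linear": [0,-28,6],"turn": [0,0,0]},{"linear": [0,-50,12],"turn": [0,0,0]},{"linear": [0,-75,20],"turn": [0,0,0]},{"linear": [0,-100,28],"turn": [0,0,0]},{"linear": [0,-125,36],"turn": [0,0,0]},{"linear": [0,-150,45],"turn": [0,0,0]},{"linear": [0,-170,50],"turn": [0,0,0]},{"linear": [0,-180,55],"turn": [0,0,0]},{"linear": [0,-180,55],"turn": [0,0,0]}]'

```text
t: 10.45
position: [0.4019, 0.3102, 0.2995]
eef_rot: [0.518, -0.518, -0.482, 0.481]
ft_force: [0.4, 0.8, -0.5]
grip_width: -0.0001
```

jog_arm --steps '[{"linear": [20,0,0],"turn": [0,0,0]},{"linear": [50,0,0],"turn": [0,0,0]},{"linear": [90,0,0],"turn": [0,0,0]},{"linear": [130,0,0],"turn": [0,0,0]},{"linear": [170,0,0],"turn": [0,0,0]},{"linear": [200,0,0],"turn": [0,0,0]},{"linear": [210,0,0],"turn": [0,0,0]},{"linear": [210,0,0],"turn": [0,0,0]},{"linear": [210,0,0],"turn": [0,0,0]},{"linear": [210,0,0],"turn": [0,0,0]}]'

```text
t: 11.7
position: [0.4179, 0.5189, 0.2999]
eef_rot: [0.518, -0.518, -0.481, 0.481]
ft_force: [0.6, 0.6, 0.4]
grip_width: -0.0
```

jog_arm --steps '[{"linear": [0,0,0]},{"linear": [0,0,0]},{"linear": [0,0,0]},{"linear": [0,0,0]},{"linear": [0,0,0]},{"linear": [0,0,0]},{"linear": [0,0,0]},{"linear": [0,0,0]},{"linear": [0,0,0]},{"linear": [0,0,0]}]'

```text
$.steps[0]: bad value
```

```bash
python3 - <<'E'
from h import *
where()
a=imaging.grab_frame('top')[...,::-1];b=imaging.grab_frame('side')[...,::-1]
cv2.imwrite('pics/m5.png',np.hstack([cv2.resize(b[250:450,200:400],(400,400)),cv2.resize(a[180:300,130:250],(400,400))]))
E
```

```text
t 11.7 tcp console [-109.7  256.2] z 0.2999001374121698 w -5.118303241678034e-07 f [0.6 0.6 0.4]
[[ 0.  0. -1.]
 [ 1.  0.  0.]
 [ 0. -1. -0.]]
```

View pics/m5.png

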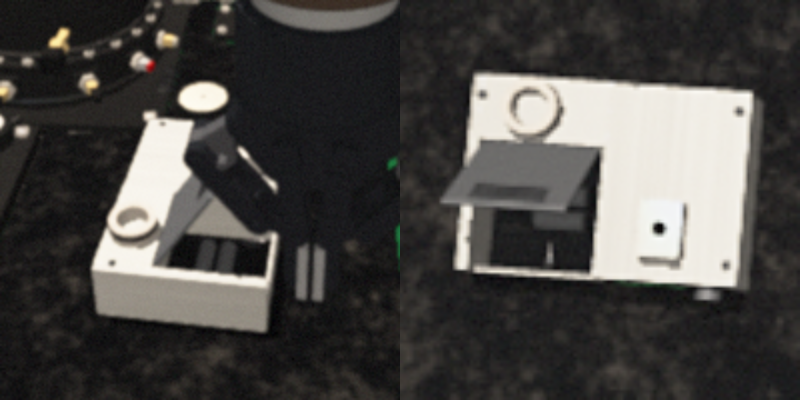

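The top view shows the hatch swung open, with its front edge along about (440-567, 207) in the montage, and the block on the deck at (660,229). The last move call was refused because its rows had no "turn", so I'll wait again and check the angle.

jog_arm --steps '[{"linear": [0,0,0],"turn": [0,0,0]},{"linear": [0,0,0],"turn": [0,0,0]},{"linear": [0,0,0],"turn": [0,0,0]},{"linear": [0,0,0],"turn": [0,0,0]},{"linear": [0,0,0],"turn": [0,0,0]},{"linear": [0,0,0],"turn": [0,0,0]},{"linear": [0,0,0],"turn": [0,0,0]},{"linear": [0,0,0],"turn": [0,0,0]},{"linear": [0,0,0],"turn": [0,0,0]},{"linear": [0,0,0],"turn": [0,0,0]}]'

```text
t: 13.05
position: [0.4177, 0.5198, 0.2994]
eef_rot: [0.518, -0.518, -0.481, 0.481]
ft_force: [0.0, -0.3, -0.4]
grip_width: 0.0002
```

```bash
python3 - <<'E'
from h import *
c=np.load('c.npz'); M,t=c['M'],c['t']
a=imaging.grab_frame('top')[...,::-1]
a=cv2.resize(a[180:300,130:250],(600,600))
for th,col in((1.12,(0,0,255)),(.9,(255,0,0))):
    P=[[*(M@[.021-.091*np.cos(th),y]+t),.055+.091*np.sin(th)] for y in(.005,.089)]
    u=((proj('top',P)-[130,180]+.5)*5-.5).round().astype(int); print(th,u)
    cv2.line(a,tuple(map(int,u[0])),tuple(map(int,u[1])),col,1)
cv2.imwrite('pics/t6.png',a)
b=((np.array([[660,229],[642,200],[685,203],[681,264],[640,262]])-[400,0])*.3+[130,180])
print('block console',((cast('top',b,.074)[:,:2]-t)@M*1e3).round(1))
E
```

```text
1.12 [[247 290]
 [ 59 278]]
0.9 [[250 330]
 [ 63 318]]
block console [[-34.9 -47.3]
 [-15.5 -33. ]
 [-15.7 -63.2]
 [-58.3 -63.9]
 [-58.7 -35.3]]
```

View pics/t6.png

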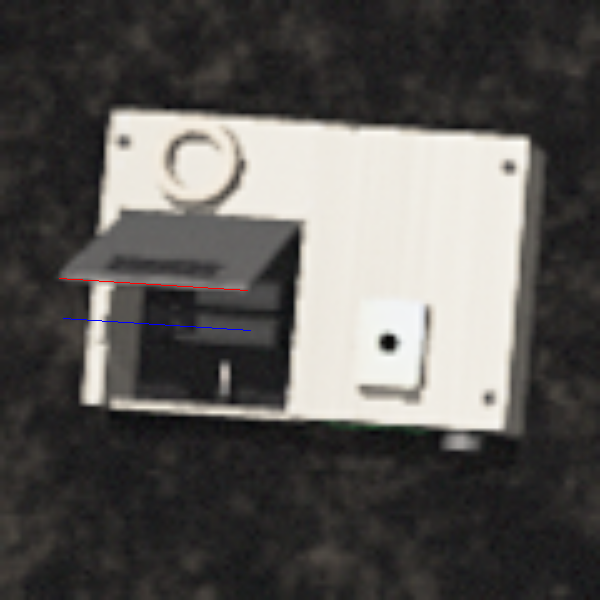

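The lid's front edge lies on the red line drawn for 1.12 rad, so the hatch is fully open. The block is wholly on the deck at (389,342), and the ring hasn't moved.

```bash
python3 -c "
from rig import bot; print(bot.finish_job())"
```

```text
the job is handed in; nothing more can be done
None
```

The job is done and handed in: the block is off the hatch and flat on the deck, and the hatch has popped up fully open.

- **Block:** I pushed it sideways with the two fingertips slightly apart, without gripping or lifting it. Its centre is now at about x = -35, y = -47 mm of the console, and its edges run from y = -33 to -64 mm, wholly on the deck.
- **Hatch:** I pressed it once with the closed fingertips. The force was about 4.6 N at the end of the press, after which I backed up and away. In the last top view the lid's front edge matches the line drawn for 1.12 rad, which is fully open.
- **Surroundings:** the ring looks unmoved. I didn't measure the other loose items again, but the arm went nowhere near them.
- **Robot:** it stands clear with a force reading of about zero. The last move ended at about 13 s.

One move call, a plain wait, was refused because its rows were incomplete, and I sent it again. No check failed or disagreed.

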